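# Count and present a cap at the feeder

## Robot

A 6-joint arm with a two-finger parallel gripper is mounted at the origin on a cart in front of the work surface, level with it; the furniture and walls round the work are solid. World frame = base frame: x ahead of the robot, y to its left, z up, the work surface at z = 0. Lengths are in mm, angles in rad, forces in N, time in s.
With the tool pointing down it reaches from about 375 to 975 mm from the base axis. Payload 3.8 kg.
Tool frame: the origin (TCP) lies at the very end of the fingers, on their centre line; the grasp point (between the pads) lies 19 mm behind it (manip.hold_point_z is the distance from the TCP to the grasp point, in mm); z points along the fingers, y is the line along which they close (so a half turn about z gives the same grasp; the last joint's range is limited). The gripper opens to 85 mm and grips with 20 to 120 N. Pads are 22 mm wide; open, the fingers measure 114 mm over their backs; the gripper's body (76 mm by 85 mm) begins 54 mm behind the grasp point. The pads swing forward as they close: fully open they stand 13 mm farther back than shut.
Start: joints at [1.159, 0.264, 1.604, -0, 1.274, -0.037], TCP at [247.106, 628.138, 231.28] pointing down, gripper open.
Joint ranges: [-2.63, 2.63], [-0.94, 2.18], [0.31, 2.57], [-1.31, 4.45], [0, 2.66], [-2.55, 2.55]. Speed limits (rad/s): [2.57, 2.57, 3.14, 3.14, 3.14, 3.14].

## Interface

Orientations are given as a rotation vector (axis times angle).
In Python, from station import manip gives the robot as it stands.
- The arm moves only by the tool shift_gripper, called after "Request:" by a JSON object that holds its "method" and its "body", one argument or row to a line. Schema: {"type":"object","properties":{"ticks":{"type":"array","items":{"type":"object","properties":{"aperture":{"type":"number"},"sx":{"type":"number"},"sy":{"type":"number"},"sz":{"type":"number"},"rx":{"type":"number"},"ry":{"type":"number"},"rz":{"type":"number"}},"additionalProperties":false,"required":["aperture"]},"minItems":1,"maxItems":10},"grip_n":{"type":"number"},"only":{"type":"string"},"quiet":{"type":"boolean"},"lines":{"type":"string"}},"required":["ticks"],"additionalProperties":false}. ticks is a list of rows, 1 to 10 of them, each an object with the fields aperture (the opening from 0.0 (shut) to 1.0 (fully open)), sx, sy, sz (the shift in mm), rx, ry, rz (a rotation vector in rad); a field left out counts as zero (the opening has to be given); each row shifts and turns the commanded pose from where the row before left it, along the tool's axes as they then stand; what a row does not reach is not made up. A row lasts 1/12 s, in which the tool goes at most 41.7 mm and 0.125 rad, less where a joint would pass 70% of its speed; a pose out of reach is approached as far as the arm can. The fingers move at their own pace and stop on an object; grip_n is the grip in N (left out, the last holds). Time passes only in rows, so rows that do not move let the fingers close. The tool returns the time, the measured TCP pose, the force, the opening and the grip force at its end. only (a regular expression) keeps the lines of the reply that match it, lines (a string "A,B") keeps lines A to B, and quiet returns only ok. Input that does not fit is refused with a message, and nothing moves.
- manip.state(): the state, without advancing time (a new reading comes with each control period).
- manip.grab_frame(name): name is "side" or "top" or "wrist"; returns a dict with "img" (480x640x3 uint8, red, green, blue), "K" (3x3 intrinsics, pixels), "view" (4x4, takes a point from world to camera coordinates). Camera axes: x right, y up, looking along -z (the intrinsics and any distortion apply to the point x, -y, -z); pixel columns grow to the right and rows downward; lengths in mm; the calibration is good to about 2 mm. A picture is of the moment at which its call begins. There is no depth.
- manip.finish_job(): hands the job in; it is judged then, once.
The state is a dict: "clock": time; "joint_pos": joint angles; "qd": joint speeds; "joint_efforts": joint torques, N m; "eef_pos": TCP position; "ee_rot": TCP orientation; "ft_force": force on the tool from outside, world axes, zero at the start; "torque": the same for the moment, N m; "finger_gap": opening from 0.0 (shut) to 1.0 (fully open); "finger_force": force on a finger pad.
Only numpy, scipy, OpenCV 4.12 (cv2) and the standard library are available. Lean on these libraries where they do the work, as an engineer would, in place of code of your own. Each camera call takes 0.05 s, during which the arm holds its last target. There are 200 camera calls.

## Task

At the cap feeder on the bench, first count the next cap: swing the sprung counting lever round to its stop, then let it go so that it springs all the way back. Then grip the upright pull plate of the feed slide and pull the slide out, against its spring, until the slide's pointer is level with the mark rider, without overpulling it, so that the cap lies presented in the slide's pocket. Finish while still holding the slide there; do not let it go, and leave the other things on the bench where they are.

Things in the scene. Friction and masses are not known exactly. Their poses are not given: they have to be found in the camera images.
- feeder: cap feeder fixed to the bench, grey base plate 220x130x10 mm; origin on the underside, below the rod magazine (40 mm wide, top 109 mm high). Axes: z up; slide pulls out along -x (roughly the robot's right); mark bar on the +y side (roughly towards the robot); counting lever on the -y side, on a metal housing (56x64 mm, top 46 mm high) centred 81 mm along +x. Place and heading vary
- tally_lever (a joint): angle of the sprung counting lever, rad: 0 at rest, 1.1 at its stop. It turns about the vertical axis at point lever_pivot, clockwise seen from above as the value grows. Spring: about 2 N at the knob at rest, 6 N at the stop; let go, it swings back to 0 in about a second
- lever_knob (a point): middle of the lever's upright black knob, a cylinder 16 mm across, 60 to 92 mm above the bench (this point at 80 mm), 70 mm out from the pivot. From the feeder's origin it is 121 mm along +x, 57 mm along -y at rest, and 48 mm along +x, 62 mm along -y at the stop. The lever's round arm lies below it, top 60 mm above the bench
- lever_pivot (a point): point on the lever's vertical turning axis, 80 mm above the bench, level with point lever_knob; 81 mm along feeder +x from the feeder's origin, so that slide_handle, magazine and this point lie on one line, the feeder's x
- feed_slide (a joint): how far the feed slide is pulled out, m: 0 fully in (at rest), at most 0.095. Its spring pulls it in with about 4.5 N at 0, rising by 1.1 N per 10 mm
- slide_handle (a point): grip point on the pull plate at the slide's -x end: upright black plate, 14 mm thick along feeder x, 40 mm wide along y, top 88 mm above the bench; this point is in its middle, 66 mm high, 143 mm along -x from the feeder's origin with the slide in. The slide's top at the plate is 38 mm high; nothing else within 100 mm of it is over 52 mm high
- slide_pointer (a point): top of the slide's pointer, a dark blade 3 mm thick that stands up on the feeder's +y side and moves with the slide; 50 mm above the bench
- mark (a point): top of the dark blade, 3 mm thick, 50 mm high, on the mark rider, a small metal block clamped on the mark bar. It stays put, 45 to 70 mm along feeder -x of the pointer's rest place, differently each time. Axes as the feeder's: the slide is at the mark when pointer and mark have the same place along feeder x
- slide_pocket (a point): middle of the floor of the slide's round pocket, 25 mm across and 9 mm deep, that carries one cap; 143 mm along +x from the pull plate, under the magazine while the slide is in
- feed_cap: the loose round cap in the pocket, 22 mm across, 8 mm high; origin in the middle of its underside. It rides along in the pocket
- brush: small flat paint brush with wooden handle, 32x168x12 mm, lying at the front right edge of the bench; a bystander, to be left alone
- hex_key: black L-shaped hex key, 31x83x5 mm, lying flat near where the pulled slide comes out; a bystander, to be left alone
- measuring_cup: open grey-white cup, 54 mm wide, 70 mm high, standing at the right edge; a bystander, to be left alone
- pliers: pliers, 45x162x14 mm, lying at the right back; a bystander, to be left alone
- spinner_body: flat three-ring plastic spinner body, 45x49x6 mm, lying behind the pulling end of the feeder; a bystander, to be left alone
- tweezers: slim steel tweezers, 12x125x9 mm, lying at the left of the feeder; a bystander, to be left alone
- tape_roll: roll of wide tape lying flat, 109 mm across, 48 mm high, at the left back; a bystander, to be left alone

How it is judged (in metres and radians):
On the way, in this order (a step that is already met when the one before it is completed fails the run):
1. the counting lever is swung to its stop with the slide still in (value of joint tally_lever above 1 rad and value of joint feed_slide below 0.01 m), for 0.05 s.
2. the lever is let go and has sprung back (value of joint tally_lever below 0.1 rad and contact force between the fingers and feeder below 0.3 N), for 0.1 s.
3. the slide is pulled out to the mark by the fingers (x of slide_pointer in the frame of mark between -0.005 and 0.005 m and contact force between the fingers and feeder above 2 N), for 0.4 s.
At the end, for the whole second after the job is handed in: the fingers still hold the feed slide (more than 2 N on it), at rest (under 5 mm/s), with its pointer within 5 mm of the mark along the feeder's x; the counting lever is back at rest (under 0.1 rad); the cap lies in the slide's pocket, within 6 mm of its middle (all of step 3 and velocity of joint feed_slide between -0.005 and 0.005 m/s and value of joint tally_lever below 0.1 rad and horizontal distance between feed_cap and slide_pocket below 0.006 m and z of feed_cap in the frame of slide_pocket below 0.004 m); the arm keeps its last pose, push and grip.
It fails at once if the slide is pulled more than 15 mm past the mark (x of slide_pointer in the frame of mark below -0.015 m).
It fails at once if the lever is swung while the slide is out (value of joint tally_lever above 0.4 rad and value of joint feed_slide above 0.015 m).
It fails at once if a bystander is moved by more than 30 mm (distance of any of brush, hex_key, measuring_cup, pliers, spinner_body, tweezers, tape_roll from where it was at the start of the episode above 0.03 m).
It also fails if it takes over 51 s, if anything falls off the work surface, if the arm or the gripper's body presses on something with over 40 N, if the wrist force passes 120 N, or if a joint passes its speed limit or range.

## Working session

There is one attempt and no reset: what is moved stays moved. The work goes in short steps, Python scripts to look and compute and a tool call to move; the robot and the scene stay as the last step left them, time stands still between calls to the robot, and variables do not carry over. Pictures are saved under pics/ and viewed, at most 10 in all, crops included, and the job is handed in when it is done.

```bash
ls; mkdir -p pics
```

Run:
```python
from station import manip
import cv2,numpy as np
print(manip.state(), manip.hold_point_z)
for n in ("top","side"):
    f=manip.grab_frame(n); cv2.imwrite(f"pics/{n}0.png",f["img"][:,:,::-1]); np.savez(f"{n}0.npz",**f)
    print(n,f["K"],f["view"],[k for k in f])
```

```text
pics
station.py
{'clock': 0.0, 'joint_pos': array([ 1.15908305e+00,  2.64774001e-01,  1.60536777e+00,  1.36750240e-05,
        1.27368920e+00, -3.68777645e-02]), 'qd': array([-0.00060127, -0.00140689, -0.0001804 , -0.00145947, -0.00099077,
        0.0019446 ]), 'joint_efforts': array([-1.93961954e-03, -5.15110695e+01, -3.67311358e+01, -1.33119090e-05,
        1.30011037e-02, -5.63661928e-06]), 'eef_pos': array([246.82413776, 627.47561987, 229.9513352 ]), 'ee_rot': array([-0.58526009, -3.08607444,  0.00342275]), 'ft_force': array([-0.11862476,  0.13479658,  0.83124683]), 'torque': array([-0.02732173, -0.03685627, -0.01339515]), 'finger_force': 0.0, 'finger_gap': 0.9988508926294702} 18.700000000000003
top [[537.37409929   0.         318.51642311]
 [  0.         537.37409929 238.38141994]
 [  0.           0.           1.        ]] [[-6.58384749e-03 -9.99883930e-01 -1.37396869e-02  1.46628327e+01]
 [ 9.87814146e-01 -8.63974166e-03  1.55398094e-01 -5.29329515e+02]
 [-1.55498765e-01 -1.25491397e-02  9.87756373e-01 -1.02976981e+03]
 [ 0.00000000e+00  0.00000000e+00  0.00000000e+00  1.00000000e+00]] ['img', 'K', 'view']
side [[468.39708236   0.         323.19316017]
 [  0.         468.39708236 238.04908275]
 [  0.           0.           1.        ]] [[ 8.44739631e-01 -5.34939921e-01 -1.59448060e-02 -4.17462516e+02]
 [ 3.36780070e-01  5.08192708e-01  7.92665980e-01 -2.34632577e+02]
 [-4.15925643e-01 -6.74966261e-01  6.09447624e-01 -9.41409840e+02]
 [ 0.00000000e+00  0.00000000e+00  0.00000000e+00  1.00000000e+00]] ['img', 'K', 'view']
```

View pics/top0.png

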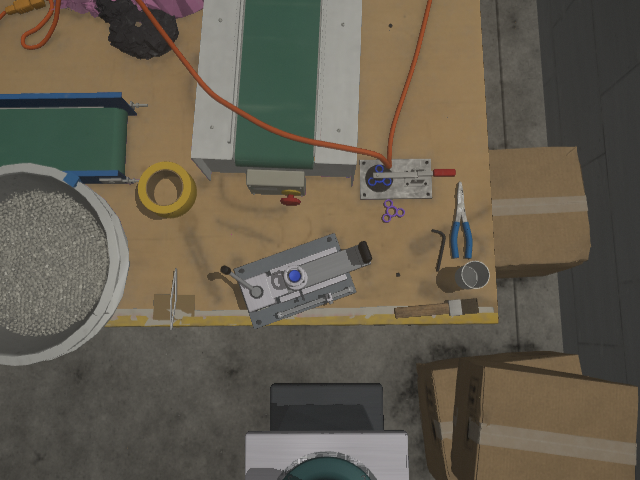

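View pics/side0.png

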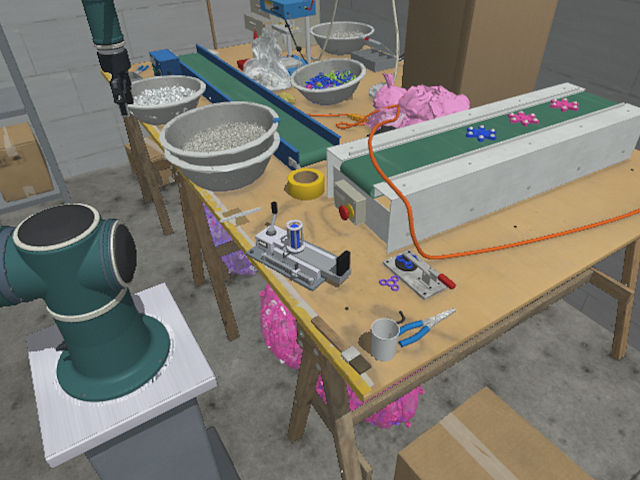

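The top view shows the feeder at about (295,280), with the knob near (226,270), the plate near (365,252), and the mark bar along (280–350, 290–315). I'll enlarge both views.

Run:
```python
import cv2
a=cv2.imread("pics/top0.png")[225:337,210:390]; cv2.imwrite("pics/topc.png",cv2.resize(a,None,fx=4.4444,fy=4.4444,interpolation=cv2.INTER_CUBIC))
a=cv2.imread("pics/side0.png")[195:295,240:360]; cv2.imwrite("pics/sidec.png",cv2.resize(a,None,fx=6,fy=6,interpolation=cv2.INTER_CUBIC))
```

```text
(no output)
```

View pics/topc.png

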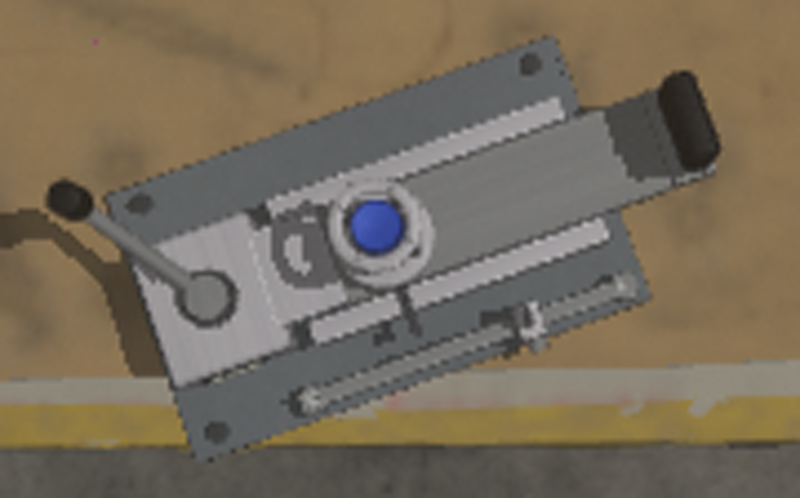

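View pics/sidec.png

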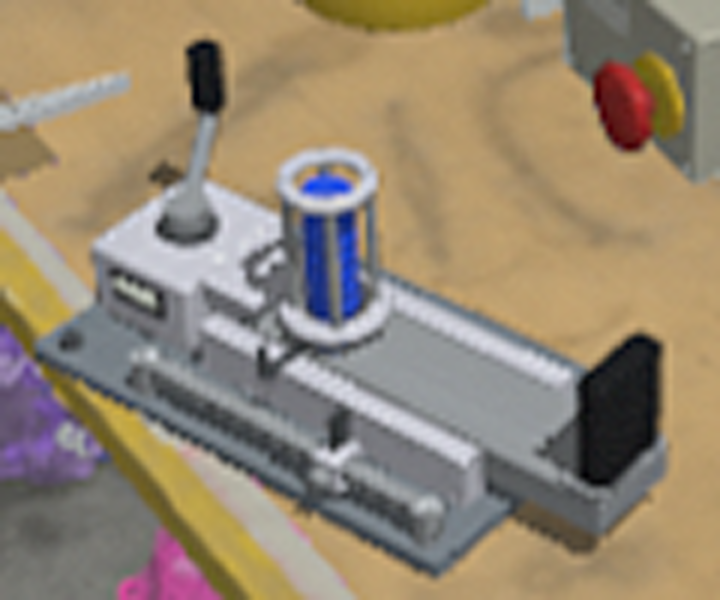

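Create h.py:
```python
import numpy as np
def proj(f,P):
    P=np.atleast_2d(P); c=P@f["view"][:3,:3].T+f["view"][:3,3]
    q=np.c_[c[:,0],-c[:,1],-c[:,2]]@f["K"].T
    return q[:,:2]/q[:,2:]
def back(f,uv,z):
    R=f["view"][:3,:3];t=f["view"][:3,3];C=-R.T@t
    d=np.linalg.solve(f["K"],[*uv,1]); d=R.T@(d*[1,-1,-1]); return C+d*(z-C[2])/d[2]
```

Create fit.py:
```python
from h import *
from scipy.optimize import least_squares
T=dict(np.load("top0.npz"));S=dict(np.load("side0.npz"))
t=lambda c:(np.array(c)+.5)/4.4444-.5+[210,225]
s=lambda c:(np.array(c)+.5)/6-.5+[240,195]
obs=[(T,t((72,200)),(121,-57,76)),(T,t((690,120)),(-143,0,66)),(T,t((376,228)),(0,0,105)),(S,s((328,180)),(0,0,109)),
(S,s((204,78)),(121,-57,76)),(S,s((190,212)),(81,0,50)),(T,t((207,299)),(81,0,52)),(S,s((621,408)),(-143,0,65))]
cor=[(T,t((105,195)),1,-1),(T,t((553,38)),-1,-1),(T,t((650,297)),-1,1),(T,t((205,460)),1,1),(S,s((38,345)),1,1),(S,s((435,573)),-1,1)]
def W(p,q):
    c,d=np.cos(p[2]),np.sin(p[2]); return np.array([p[0]+c*q[0]-d*q[1],p[1]+d*q[0]+c*q[1],q[2]])
def res(p):
    r=[proj(f,W(p,q))[0]-o for f,o,q in obs]+[proj(f,W(p,(p[3]+110*a,p[4]+65*b,10)))[0]-o for f,o,a,b in cor]
    return np.array(r).ravel()
r=least_squares(res,[460,50,2.0,0,0],loss="soft_l1");p=r.x
if __name__=="__main__":
    print(p);print(res(p).reshape(-1,2).round(1).tolist())
    def inv(w):
        d=w[:2]-p[:2];c,s_=np.cos(p[2]),np.sin(p[2]);return np.array([c*d[0]+s_*d[1],-s_*d[0]+c*d[1]]).round(1)
    for n,f,o in (("ptr",S,s((264,345))),("mark",S,s((341,407))),("ptrT",T,t((412,325))),("markT",T,t((522,325)))): print(n,inv(back(f,o,50)))
    for n,q in dict(piv=(81,0,80),knob=(121,-57,80),stop=(48,-62,80),handle=(-143,0,66)).items(): print(n,W(p,q).round(1))
```

```bash
python3 fit.py
```

```text
[ 4.50757426e+02  5.57729712e+01  1.90861280e+00  4.44165837e+00
 -2.20487100e-01]
[[-0.4, 0.3], [-0.1, 0.3], [-0.2, -0.8], [-0.1, -0.1], [0.5, 0.4], [-0.2, 2.2], [0.2, -0.3], [-0.1, 0.1], [-0.0, -0.3], [0.6, -1.1], [0.8, 0.3], [-2.1, 0.9], [-0.9, 0.3], [0.6, -0.8]]
ptr [ 2.6 40. ]
mark [-46.5  50.1]
ptrT [ 0.7 41.3]
markT [-44.5  57.6]
piv [423.9 132.2  80. ]
knob [464.4 188.8  80. ]
stop [493.3 121.6  80. ]
handle [498.2 -79.1  66. ]
```

Create need.py:
```python
# usage: need.py x y z yaw_of_tool_y(rad): displacement in tool axes
import sys
from station import manip
import numpy as np
from scipy.spatial.transform import Rotation as Ro
s=manip.state();R=Ro.from_rotvec(s["ee_rot"]);g=np.array([float(a) for a in sys.argv[1:4]])
a=float(sys.argv[4]);G=Ro.from_matrix(np.array([[-np.sin(a),np.cos(a),0],[np.cos(a),np.sin(a),0],[0,0,-1]]).T)
G=Ro.from_matrix(np.column_stack([[-np.sin(a),np.cos(a),0],[np.cos(a),np.sin(a),0],[0,0,-1]]))
print("t",round(s["clock"],2),"pos",s["eef_pos"].round(1),"shift",R.inv().apply(g-s["eef_pos"]).round(1),"rot",(R.inv()*G).as_rotvec().round(3),"F",s["ft_force"].round(1),"gap",round(s["finger_gap"],2),"ff",round(s["finger_force"],1))
```

```bash
sed -i '8d' need.py; sed -n 6,9p need.py
python3 need.py 436.8 208.6 230 0.949
```

```text
s=manip.state();R=Ro.from_rotvec(s["ee_rot"]);g=np.array([float(a) for a in sys.argv[1:4]])
a=float(sys.argv[4]);G=Ro.from_matrix(np.array([[-np.sin(a),np.cos(a),0],[np.cos(a),np.sin(a),0],[0,0,-1]]).T)
print("t",round(s["clock"],2),"pos",s["eef_pos"].round(1),"shift",R.inv().apply(g-s["eef_pos"]).round(1),"rot",(R.inv()*G).as_rotvec().round(3),"F",s["ft_force"].round(1),"gap",round(s["finger_gap"],2),"ff",round(s["finger_force"],1))
t 0.1 pos [246.8 627.5 230.1] shift [-330.1 -320.3    0.7] rot [-0.002  0.     0.247] F [ 0.1  0.2 -0.8] gap 1.0 ff 0.0
```

Request:
{"method": "shift_gripper", "body": {
  "ticks": [
    {"aperture":0,"sx":-27.5,"sy":-26.7},
    {"aperture":0,"sx":-27.5,"sy":-26.7},
    {"aperture":0,"sx":-27.5,"sy":-26.7},
    {"aperture":0,"sx":-27.5,"sy":-26.7},
    {"aperture":0,"sx":-27.5,"sy":-26.7},
    {"aperture":0,"sx":-27.5,"sy":-26.7},
    {"aperture":0,"sx":-27.5,"sy":-26.7},
    {"aperture":0,"sx":-27.5,"sy":-26.7},
    {"aperture":0,"sx":-27.5,"sy":-26.7},
    {"aperture":0,"sx":-27.5,"sy":-26.7}
  ],
  "grip_n": 40
}}

```text
clock: 0.93
eef_pos: [405.3, 277.1, 230.9]
ee_rot: [-0.585, -3.086, 0.001]
ft_force: [0.8, -0.4, 0.7]
finger_gap: 0.001
finger_force: 0.0
```

```bash
python3 need.py 436.8 208.6 230 0.949
```

```text
t 0.93 pos [405.3 277.1 230.9] shift [-54.4 -52.2   0.9] rot [-0.    -0.     0.247] F [ 0.8 -0.4  0.7] gap 0.0 ff 0.0
```

Request:
{"method": "shift_gripper", "body": {
  "ticks": [
    {"aperture":0,"sx":-27.5,"sy":-26.5},
    {"aperture":0,"sx":-27.5,"sy":-26.5,"rz":0.124},
    {"aperture":0,"rz":0.123},
    {"aperture":0,"sz":30},
    {"aperture":0,"sz":40},
    {"aperture":0,"sz":40},
    {"aperture":0,"sz":30},
    {"aperture":0}
  ]
}}

```text
clock: 1.6
eef_pos: [430.9, 206.8, 84.2]
ee_rot: [-0.958, -2.981, 0.014]
ft_force: [-1.6, -0.4, 0.2]
finger_gap: -0.001
finger_force: 0.0
```

```bash
python3 need.py 449 199.9 67 0.949
```

Run:
```python
from station import manip
import cv2,numpy as np
a=manip.grab_frame("top");np.savez("top1.npz",**a);b=manip.grab_frame("side")["img"]
a=cv2.resize(a["img"][225:325,200:300],None,fx=4,fy=4,interpolation=cv2.INTER_CUBIC)
b=cv2.resize(b[160:260,240:340],None,fx=4,fy=4,interpolation=cv2.INTER_CUBIC)
cv2.imwrite("pics/pre.png",np.hstack([a,b])[:,:,::-1])
```

```text
t 1.6 pos [430.9 206.8  84.2] shift [-18.8   5.1  17. ] rot [-0.012 -0.007 -0.   ] F [-1.6 -0.4  0.2] gap -0.0 ff 0.0
```

View pics/pre.png

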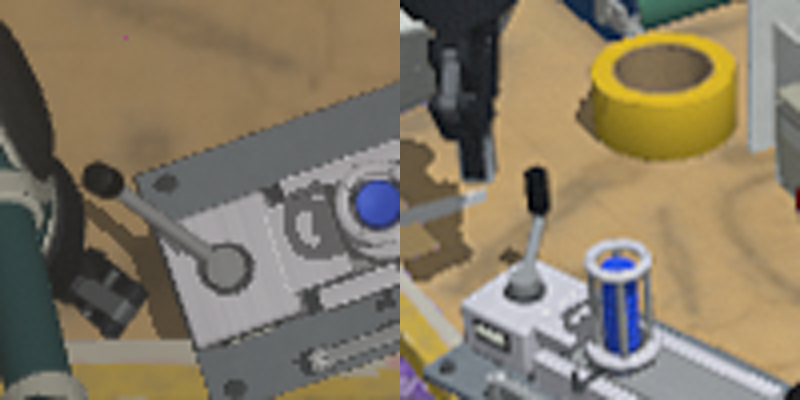

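The gripper (top crop ~(100,290)) stands outside the lever. The knob is at top crop (103,180), side crop (537,190), and the fingertip at side crop (480,180). I'll check the projection and that the arm has settled.

Run:
```python
from h import *
T=dict(np.load("top0.npz"));S=dict(np.load("side0.npz"))
from station import manip
s=manip.state();print(s["joint_pos"].round(3),s["qd"].round(3),s["eef_pos"])
e=s["eef_pos"]
for P in (e,[464.4,188.8,76]): print(((proj(T,P)[0]-[200,225])*4).round(), ((proj(S,P)[0]-[240,160])*4+[400,0]).round())
```

```bash
python3 need.py 436.8 208.6 67 0.949
```

```text
[ 0.396  0.04   2.14  -0.     0.965 -0.553] [ 0.006 -0.039 -0.062  0.001 -0.003  0.   ] [435.79705103 209.01201066  90.32382285]
[ 52. 238.] [481. 173.]
[102. 180.] [536. 192.]
t 1.7 pos [435.8 209.   90.3] shift [-1.1  0.3 23.3] rot [-0.003 -0.002  0.   ] F [0.2 0.6 0.1] gap -0.0 ff 0.0
```

Request:
{"method": "shift_gripper", "body": {
  "ticks": [
    {"aperture":0,"sx":-1,"sz":12},
    {"aperture":0,"sz":11},
    {"aperture":0,"sx":-5},
    {"aperture":0,"sx":-5},
    {"aperture":0,"sx":-5},
    {"aperture":0}
  ]
}}

```text
clock: 2.2
eef_pos: [451.6, 200.3, 69.5]
ee_rot: [0.962, 2.989, 0.003]
ft_force: [-1.4, 1.2, 0.6]
finger_gap: 0.001
finger_force: 0.9
```

Request:
{"method": "shift_gripper", "body": {
  "ticks": [
    {"aperture":0,"sx":-7.8,"sy":1.66,"rz":0.11},
    {"aperture":0,"sx":-7.8,"sy":1.66,"rz":0.11},
    {"aperture":0,"sx":-7.8,"sy":1.66,"rz":0.11},
    {"aperture":0,"sx":-7.8,"sy":1.66,"rz":0.11},
    {"aperture":0,"sx":-7.8,"sy":1.66,"rz":0.11},
    {"aperture":0}
  ]
}}

```text
clock: 2.7
eef_pos: [482.3, 176.8, 68.9]
ee_rot: [-1.742, -2.614, -0.001]
ft_force: [-2.9, 3.2, 1.3]
finger_gap: -0.003
finger_force: 1.8
```

```bash
python3 need.py 449 199.9 67 0.949
```

Run:
```python
from station import manip
import cv2,numpy as np
b=manip.grab_frame("side")["img"]
b=cv2.resize(b[160:260,240:340],None,fx=4,fy=4,interpolation=cv2.INTER_CUBIC)
cv2.imwrite("pics/mid.png",b[:,:,::-1])
```

```text
t 2.7 pos [482.3 176.8  68.9] shift [ 34.2 -21.9   2. ] rot [ 0.    -0.001 -0.554] F [-2.9  3.2  1.3] gap -0.0 ff 1.8
```

View pics/mid.png

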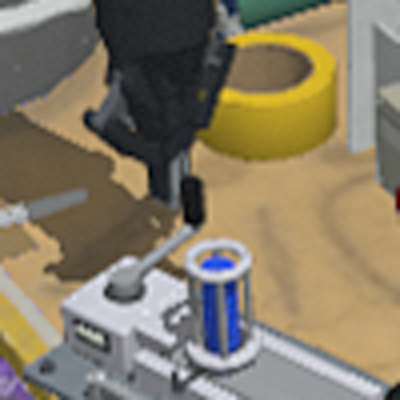

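The lever is about halfway, with the knob at crop (193,200) in contact with the fingers. I'll continue to the stop.

Request:
{"method": "shift_gripper", "body": {
  "ticks": [
    {"aperture":0,"sx":-7.8,"sy":1.66,"rz":0.11},
    {"aperture":0,"sx":-7.8,"sy":1.66,"rz":0.11},
    {"aperture":0,"sx":-7.8,"sy":1.66,"rz":0.11},
    {"aperture":0,"sx":-7.8,"sy":1.66,"rz":0.11},
    {"aperture":0,"sx":-7.8,"sy":1.66,"rz":0.11},
    {"aperture":0}
  ]
}}

```text
clock: 3.25
eef_pos: [496.9, 141.0, 68.9]
ee_rot: [-2.383, -2.045, -0.002]
ft_force: [-2.5, 5.2, 2.0]
finger_gap: 0.002
finger_force: 2.6
```

```bash
python3 need.py 449 199.9 67 0.949
```

Run:
```python
from station import manip
import cv2,numpy as np
f=manip.grab_frame("side");b=f["img"]
b=cv2.resize(b[160:260,240:340],None,fx=4,fy=4,interpolation=cv2.INTER_CUBIC)
cv2.imwrite("pics/stop.png",b[:,:,::-1])
from h import *
from fit import W,p
for z in (60,92): print((proj(f,W(p,(48,-62,z)))[0]-[240,160])*4)
```

```text
t 3.25 pos [496.9 141.   68.9] shift [ 50.9 -56.3   1.9] rot [ 1.000e-03 -1.000e-03 -1.101e+00] F [-2.5  5.2  2. ] gap 0.0 ff 2.6
[227.90515702 247.9527909 ]
[225.34581529 206.35604794]
```

View pics/stop.png

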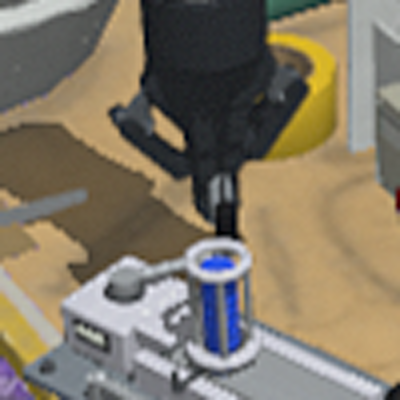

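The knob is at crop (227,220), close to the predicted stop place, and the force is ~5.8 N. I'll push a few mm more until the force jumps.

Request:
{"method": "shift_gripper", "body": {
  "ticks": [
    {"aperture":0,"sx":-3},
    {"aperture":0}
  ]
}}

```text
clock: 3.47
eef_pos: [496.9, 140.3, 69.0]
ee_rot: [-2.377, -2.05, -0.008]
ft_force: [-1.3, 12.0, -0.1]
finger_gap: 0.002
finger_force: 5.5
```

Request:
{"method": "shift_gripper", "body": {
  "ticks": [
    {"aperture":0,"sx":-2.5},
    {"aperture":0}
  ]
}}

```text
clock: 3.63
eef_pos: [496.8, 139.9, 69.1]
ee_rot: [-2.377, -2.047, -0.012]
ft_force: [-0.3, 18.9, -3.4]
finger_gap: -0.0
finger_force: 9.3
```

At the stop: the force climbs to 19 N with no motion. Releasing upward.

Request:
{"method": "shift_gripper", "body": {
  "ticks": [
    {"aperture":0,"sx":6,"sz":-20},
    {"aperture":0,"sz":-40},
    {"aperture":0,"sz":-40},
    {"aperture":0,"sz":-10},
    {"aperture":1},
    {"aperture":1},
    {"aperture":1},
    {"aperture":1},
    {"aperture":1},
    {"aperture":1}
  ]
}}

```text
clock: 4.47
eef_pos: [495.9, 140.7, 176.7]
ee_rot: [-2.381, -2.047, 0.004]
ft_force: [-0.1, -0.5, -0.4]
finger_gap: 0.847
finger_force: 0.0
```

Request:
{"method": "shift_gripper", "body": {
  "ticks": [
    {"aperture":1},
    {"aperture":1},
    {"aperture":1},
    {"aperture":1},
    {"aperture":1},
    {"aperture":1},
    {"aperture":1},
    {"aperture":1}
  ]
}}

```text
clock: 5.13
eef_pos: [496.9, 141.0, 178.3]
ee_rot: [2.383, 2.048, 0.0]
ft_force: [0.1, 0.1, -0.2]
finger_gap: 1.002
finger_force: 0.0
```

```bash
python3 need.py 498.2 -79.1 178 -1.233
```

Run:
```python
from station import manip
import cv2,numpy as np
f=manip.grab_frame("side");b=f["img"];np.savez("side1.npz",**f)
b=cv2.resize(b[195:295,240:360],None,fx=6,fy=6,interpolation=cv2.INTER_CUBIC)
cv2.imwrite("pics/rel.png",b[:,:,::-1])
```

```text
t 5.13 pos [496.9 141.  178.3] shift [-217.4   34.4    0.3] rot [ 0.    -0.     1.082] F [ 0.1  0.1 -0.2] gap 1.0 ff 0.0
```

View pics/rel.png

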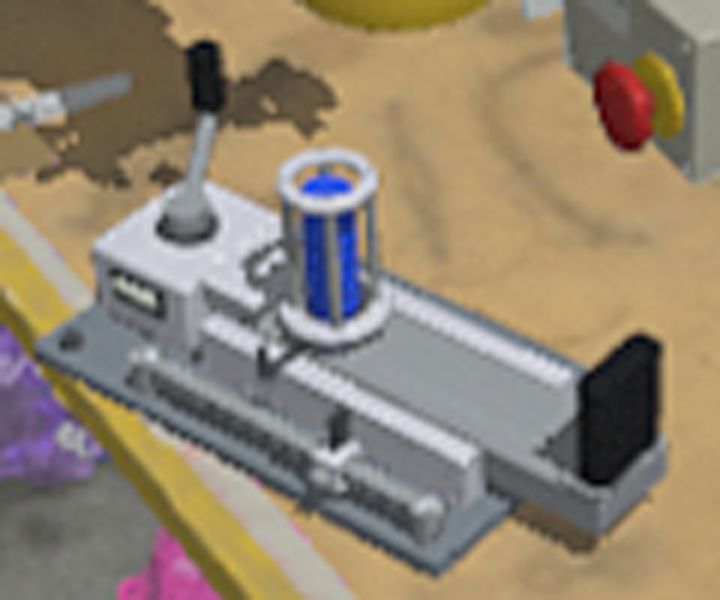

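The lever is back at rest (knob at crop (205,78), as at the start), and the slide is still in. Moving over the pull plate.

Request:
{"method": "shift_gripper", "body": {
  "ticks": [
    {"aperture":1,"sx":-36.2,"sy":5.7},
    {"aperture":1,"sx":-36.2,"sy":5.7},
    {"aperture":1,"sx":-36.2,"sy":5.7},
    {"aperture":1,"sx":-36.2,"sy":5.7},
    {"aperture":1,"sx":-36.2,"sy":5.7},
    {"aperture":1,"sx":-36.2,"sy":5.7},
    {"aperture":1,"rz":0.12},
    {"aperture":1,"rz":0.12},
    {"aperture":1,"rz":0.12},
    {"aperture":1,"rz":0.12}
  ]
}}

```text
clock: 6.02
eef_pos: [497.9, -79.5, 178.3]
ee_rot: [2.806, 1.412, 0.0]
ft_force: [0.1, 0.2, 1.1]
finger_gap: 1.0
finger_force: 0.0
```

Request:
{"method": "shift_gripper", "body": {
  "ticks": [
    {"aperture":1,"rz":0.12},
    {"aperture":1,"rz":0.12},
    {"aperture":1,"rz":0.12},
    {"aperture":1,"rz":0.12},
    {"aperture":1,"rz":0.12},
    {"aperture":1,"sz":20},
    {"aperture":1,"sz":30},
    {"aperture":1,"sz":20},
    {"aperture":1},
    {"aperture":1}
  ]
}}

```text
clock: 6.85
eef_pos: [496.8, -78.6, 107.3]
ee_rot: [-3.095, -0.531, 0.005]
ft_force: [-0.4, 0.0, 0.6]
finger_gap: 1.002
finger_force: 0.0
```

```bash
python3 need.py 498.2 -79.1 50 -1.233
```

```text
t 6.85 pos [496.8 -78.6 107.3] shift [ 1.3  1.  57.3] rot [-0.002  0.003  0.002] F [-0.4  0.   0.6] gap 1.0 ff 0.0
```

Request:
{"method": "shift_gripper", "body": {
  "ticks": [
    {"aperture":1,"sx":1,"sy":0.5,"sz":20},
    {"aperture":1,"sz":20},
    {"aperture":1,"sz":15},
    {"aperture":1,"sz":3},
    {"aperture":1}
  ]
}}

```text
clock: 7.27
eef_pos: [499.4, -79.1, 50.8]
ee_rot: [3.096, 0.531, -0.0]
ft_force: [0.1, -0.2, -0.1]
finger_gap: 1.0
finger_force: 0.0
```

```bash
python3 need.py 498.2 -79.1 50 -1.233
```

```text
t 7.27 pos [499.4 -79.1  50.8] shift [-1.1 -0.4  0.8] rot [0.    0.    0.002] F [ 0.1 -0.2 -0.1] gap 1.0 ff 0.0
```

Request:
{"method": "shift_gripper", "body": {
  "ticks": [
    {"aperture":0},
    {"aperture":0},
    {"aperture":0},
    {"aperture":0},
    {"aperture":0},
    {"aperture":0},
    {"aperture":0},
    {"aperture":0},
    {"aperture":0}
  ],
  "grip_n": 60
}}

```text
clock: 8.02
eef_pos: [499.2, -78.5, 50.8]
ee_rot: [-3.096, -0.53, -0.0]
ft_force: [-1.6, 3.0, 5.1]
finger_gap: 0.156
finger_force: 58.8
```

```bash
python3 need.py 498.2 -79.1 50 -1.233
```

```text
t 8.02 pos [499.2 -78.5  50.8] shift [-1.1  0.3  0.8] rot [-0.001 -0.     0.002] F [-1.6  3.   5.1] gap 0.16 ff 58.8
```

Gripped. Pulling 35 mm first (tool +y = feeder −x), then measuring pointer against mark.

Request:
{"method": "shift_gripper", "body": {
  "ticks": [
    {"aperture":0,"sy":3},
    {"aperture":0,"sy":4},
    {"aperture":0,"sy":4},
    {"aperture":0,"sy":4},
    {"aperture":0,"sy":4},
    {"aperture":0,"sy":4},
    {"aperture":0,"sy":4},
    {"aperture":0,"sy":4},
    {"aperture":0,"sy":4},
    {"aperture":0}
  ]
}}

```text
clock: 8.85
eef_pos: [510.6, -111.0, 50.8]
ee_rot: [-3.094, -0.53, 0.001]
ft_force: [-3.6, 7.8, 8.1]
finger_gap: 0.156
finger_force: 59.2
```

```bash
python3 need.py 498.2 -79.1 50 -1.233
```

Run:
```python
from station import manip
import cv2,numpy as np
f=manip.grab_frame("side");b=f["img"];np.savez("side2.npz",**f)
g=manip.grab_frame("top");np.savez("top2.npz",**g)
b=cv2.resize(b[242:282,270:320],None,fx=8,fy=8,interpolation=cv2.INTER_CUBIC)
a=cv2.resize(g["img"][280:320,290:340],None,fx=8,fy=8,interpolation=cv2.INTER_CUBIC)
cv2.imwrite("pics/pull.png",np.hstack([b,a])[:,:,::-1])
```

```text
t 8.85 pos [ 510.6 -111.    50.8] shift [ -1.1 -34.2   0.9] rot [-0.002  0.     0.001] F [-3.6  7.8  8.1] gap 0.16 ff 59.2
```

View pics/pull.png

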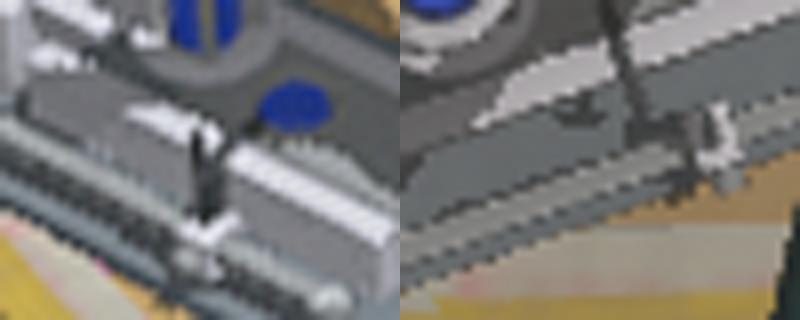

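Side crop: pointer top at ~(197,130), mark blade top ~(208,163) just beyond it. Top crop: pointer tip ~(640,130), mark blade ~(690,130) beside the white rider. Computing the remaining gap.

Run:
```python
from h import *
from fit import p
T=dict(np.load("top2.npz"));S=dict(np.load("side2.npz"))
def inv(w):
    d=w[:2]-p[:2];c,s=np.cos(p[2]),np.sin(p[2]);return np.array([c*d[0]+s*d[1],-s*d[0]+c*d[1]]).round(1)
o=lambda c,a:(np.array(c)+.5)/8-.5+a
for n,c in (("ptr",(197,130)),("mark",(208,163))): print("S",n,inv(back(S,o(c,[270,242]),50)))
for n,c in (("ptr",(240,130)),("ptr root",(215,20)),("mark",(290,120)),("mark",(290,180)),("rider white",(315,130))): print("T",n,inv(back(T,o(c,[290,280]),50)))
from station import manip; import cv2
w=manip.grab_frame("wrist")["img"]
up=lambda i,s:cv2.resize(i,s,interpolation=cv2.INTER_CUBIC)
S0=np.load("side1.npz")["img"];T0=np.load("top0.npz")["img"]
r1=np.hstack([up(S0[250:275,280:310],(400,333)),up(T0[285:310,305:335],(400,333))])
r2=np.hstack([up(S["img"][250:275,280:310],(320,267)),up(T["img"][285:310,305:335],(320,267)),up(w,(160,267))])
cv2.imwrite("pics/comp.png",np.vstack([r1,r2])[:,:,::-1])
```

```text
S ptr [-31.5  40.7]
S mark [-43.8  50. ]
T ptr [-32.1  49.2]
T ptr root [-35.4  21.9]
T mark [-44.3  51. ]
T mark [-39.4  64.6]
T rider white [-49.2  55.3]
```

View pics/comp.png

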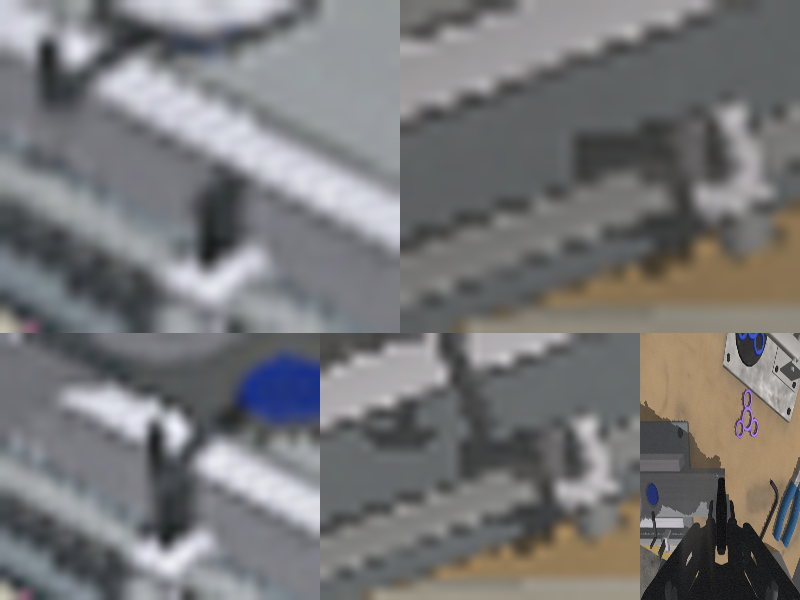

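Run:
```python
from h import *
from fit import p
T=dict(np.load("top2.npz"));S=dict(np.load("side2.npz"))
def inv(w):
    d=w[:2]-p[:2];c,s=np.cos(p[2]),np.sin(p[2]);return np.array([c*d[0]+s*d[1],-s*d[0]+c*d[1]]).round(1)
for n,f,c,z in (("S ptr0",S,(283.1,252.7),50),("S ptr2",S,(294,258.2),50),("S mark",S,(296.2,262.8),50),("T mark",T,(328.1,295.8),50),("T ptr2",T,(319.5,295.8),50),("shadow ptr",T,(309.2,293.6),10),("shadow mark",T,(318,295.8),10)): print(n,inv(back(f,c,z)))
# pixel patches
g=lambda i:(i.mean(2)).astype(int)
print("T2 u316-333 v291-300");print(g(T["img"])[290:301,314:334])
print("S2 u290-302 v255-272");print(g(S["img"])[254:272,289:303])
print("S0");print(g(np.load("side1.npz")["img"])[250:272,280:302])
```

```text
S ptr0 [ 1.9 42.4]
S ptr2 [-32.1  42. ]
S mark [-47.   51.4]
T mark [-47.7  54.8]
T ptr2 [-32.   49.1]
shadow ptr [-14.1  35.9]
shadow mark [-29.3  46. ]
T2 u316-333 v291-300
[[144 105  92  97  69  77 102 106 105 106 106 107 107 107 106 106 105 105
  106 105]
 [ 92  99 105 106  78  72  82 104 106 107 107 107 106 106 106 103 106 105
  105 106]
 [103 104 105 105  74  70  81 102 105 107 107 106 104 102 107 102 123 106
  106 104]
 [100 101 104 106 104  65  73  88 105 101 103 103  94  83 117 175 187 106
  109  84]
 [ 65  71 104 104 102  71  71 101 101  65  65  77  98 108  73 168 177  91
  130 128]
 [ 72 105 105 106  65  66  64  64  64  65  64  87 100 100  69 115 176 148
  128 129]
 [104 103 104 105  66  65  65  66  67  66  62  71 101 101  60 106 174 182
  132 132]
 [104 104 104 104  67  66  73  77  83  78  77  77  99 102  69  85 144 184
  126 123]
 [103 104  99 102  77  82 114 130 125  86  86  78  82 112  91 115 180 183
  127 106]
 [101 109  76  94 127 126 125 127 127 130 132  82  72 171 173 175 179 178
  170 108]
 [ 86 138 131 125 126 127 129 131 131 129 129  93  63 140 166 167 178 115
 
[... 2444 characters left out ...]
3 122 124 122 108  73  61  57
   97 117 115 158]
 [ 83  94 129 151 164 163 164 143 143 123 121 123 122 121  90  55  54  65
  103 128 120 112]
 [ 73  69  89 110 138 151 163 162 161 137 132 126 125 124 103  48  55  66
  106 127 125 123]
 [ 64  66  80  76  71 112 141 150 165 157 148 143 137 134 117  44  53  63
   99 124 122 124]
 [ 94  64  67  67  66  87  97 112 147 155 168 157 141 108 102  37  42  81
  148 153 119 123]
 [126 101  96  64  65  75  86  65  95 121 147 155 158 139 145  48 114 174
  207 194 136 122]
 [132 134 126 102  93  66  63  63  83  86  79 128 179 211 207 156 198 226
  193 170 141 122]
 [112 125 132 136 118  63  65  65  68  84  64  83 141 190 207 226 226 192
  148 130 122 108]]
```

Run:
```python
from h import *
from fit import p,W
from station import manip; import cv2
f=manip.grab_frame("wrist");np.savez("wr2.npz",**f)
S=dict(np.load("side2.npz"));S0=dict(np.load("side1.npz"));T=dict(np.load("top2.npz"))
print("jac side x10,y10",(proj(S,[W(p,(-47,51,50)),W(p,(-37,51,50)),W(p,(-47,61,50))])).round(1).tolist())
print("wrist px",proj(f,[W(p,(-32,43,50)),W(p,(-47,51,50)),W(p,(-47,61,50))]).round(0).tolist())
xs=np.arange(-62,-20,1.5)
for n,F in (("wrist",f),("top",T)):
  g=F["img"].mean(2).astype(np.float32); print(n,xs.tolist())
  for y in (36,40,44,47,50,53,56,60):
    q=proj(F,[W(p,(x,y,50)) for x in xs]).astype(np.float32)
    print(y,cv2.remap(g,q[:,0],q[:,1],cv2.INTER_LINEAR).ravel().astype(int).tolist())
```

```text
jac side x10,y10 [[296.3, 262.7], [293.1, 261.0], [293.5, 265.0]]
wrist px [[41.0, 385.0], [74.0, 397.0], [78.0, 413.0]]
wrist [-62.0, -60.5, -59.0, -57.5, -56.0, -54.5, -53.0, -51.5, -50.0, -48.5, -47.0, -45.5, -44.0, -42.5, -41.0, -39.5, -38.0, -36.5, -35.0, -33.5, -32.0, -30.5, -29.0, -27.5, -26.0, -24.5, -23.0, -21.5]
36 [44, 36, 83, 100, 81, 114, 138, 140, 139, 138, 136, 140, 63, 44, 47, 35, 97, 141, 137, 138, 138, 138, 139, 138, 137, 139, 141, 138]
40 [50, 48, 45, 40, 40, 133, 151, 151, 148, 148, 149, 140, 146, 146, 145, 86, 48, 48, 39, 76, 147, 146, 147, 147, 147, 144, 148, 147]
44 [121, 47, 47, 47, 49, 49, 37, 62, 137, 140, 137, 141, 141, 138, 137, 138, 139, 139, 90, 69, 73, 142, 140, 141, 139, 135, 127, 109]
47 [146, 152, 88, 48, 48, 47, 50, 50, 41, 56, 142, 142, 139, 141, 138, 137, 139, 138, 140, 140, 130, 106, 90, 88, 87, 86, 87, 88]
50 [139, 136, 138, 141, 64, 51, 50, 46, 50, 76, 75, 139, 140, 137, 136, 129, 109, 106, 99, 96, 100, 96, 96, 91, 95, 91, 92, 92]
53 [136, 135, 138, 138, 139, 139, 65, 49, 47, 74, 74, 98, 81, 86, 96, 99, 90, 95, 95, 95, 99, 96, 94, 90, 91, 99, 9
[... 825 characters left out ...]
, 104, 104, 98, 92, 80, 77]
47 [106, 105, 106, 105, 105, 106, 105, 104, 106, 103, 101, 101, 103, 103, 94, 88, 100, 101, 82, 67, 66, 65, 78, 105, 104, 104, 103, 104]
50 [106, 106, 105, 106, 106, 122, 156, 165, 136, 98, 98, 99, 88, 77, 65, 64, 65, 65, 65, 65, 66, 65, 66, 85, 103, 101, 102, 104]
53 [118, 131, 98, 104, 116, 97, 148, 168, 131, 80, 86, 100, 100, 81, 68, 68, 74, 80, 88, 99, 103, 96, 90, 101, 101, 86, 95, 123]
56 [130, 129, 129, 128, 128, 139, 165, 174, 136, 88, 66, 93, 100, 90, 78, 82, 90, 105, 124, 127, 127, 127, 127, 127, 127, 126, 127, 126]
60 [105, 120, 115, 106, 122, 124, 152, 181, 179, 149, 139, 153, 171, 115, 71, 90, 114, 110, 99, 115, 121, 113, 104, 131, 132, 113, 101, 125]
```

Wrist, top and side views agree: the mark is ~14.5 mm further. Pulling the rest.

Request:
{"method": "shift_gripper", "body": {
  "ticks": [
    {"aperture":0,"sy":3},
    {"aperture":0,"sy":4},
    {"aperture":0,"sy":4},
    {"aperture":0,"sy":2.5},
    {"aperture":0,"sy":1},
    {"aperture":0},
    {"aperture":0},
    {"aperture":0}
  ]
}}

```text
clock: 9.72
eef_pos: [515.1, -123.8, 50.8]
ee_rot: [-3.093, -0.53, 0.001]
ft_force: [-4.2, 8.6, 8.6]
finger_gap: 0.159
finger_force: 59.3
```

```bash
python3 need.py 498.2 -79.1 50 -1.233
```

Run:
```python
from h import *
from fit import p,W
from station import manip; import cv2
f=manip.grab_frame("wrist");T=manip.grab_frame("top");S=manip.grab_frame("side")
xs=np.arange(-56,-38,1.)
print(xs.tolist())
for n,F in (("wrist",f),("top",T)):
  g=F["img"].mean(2).astype(np.float32)
  for y in (38,41,44,46,50,53,56):
    q=proj(F,[W(p,(x,y,50)) for x in xs]).astype(np.float32)
    print(n,y,cv2.remap(g,q[:,0],q[:,1],cv2.INTER_LINEAR).ravel().astype(int).tolist())
i=S["img"].astype(int);b=(i[:,:,2]-i[:,:,0]>60)
i2=T["img"].astype(int);b2=(i2[:,:,2]-i2[:,:,0]>60)
for n,m,F,z in(("side",b,S,24),("top",b2,T,24)):
  k,l,st,c=cv2.connectedComponentsWithStats(m.astype(np.uint8))
  print(n,[(c[j].round(1).tolist(),int(st[j,4])) for j in range(1,k) if st[j,4]>15 and np.linalg.norm(c[j]-proj(F,W(p,(-24,0,30)))[0])<40], proj(F,W(p,(-48.7,0,38)))[0].round(1))
```

```text
t 9.72 pos [ 515.1 -123.8   50.8] shift [ -1.  -47.8   1. ] rot [-0.003  0.     0.001] F [-4.2  8.6  8.6] gap 0.16 ff 59.3
[-56.0, -55.0, -54.0, -53.0, -52.0, -51.0, -50.0, -49.0, -48.0, -47.0, -46.0, -45.0, -44.0, -43.0, -42.0, -41.0, -40.0, -39.0]
wrist 38 [97, 50, 47, 46, 44, 36, 59, 128, 143, 144, 144, 145, 143, 143, 142, 144, 145, 143]
wrist 41 [37, 120, 161, 158, 74, 50, 49, 47, 45, 45, 98, 139, 140, 138, 138, 136, 139, 140]
wrist 44 [48, 51, 42, 38, 60, 131, 143, 89, 62, 73, 70, 132, 140, 140, 139, 136, 139, 138]
wrist 46 [48, 50, 52, 48, 47, 36, 49, 118, 144, 143, 142, 141, 140, 140, 138, 139, 139, 138]
wrist 50 [50, 49, 49, 50, 50, 45, 51, 73, 73, 73, 136, 137, 136, 127, 117, 107, 96, 90]
wrist 53 [138, 138, 95, 50, 47, 52, 46, 74, 73, 70, 91, 99, 99, 97, 95, 91, 89, 93]
wrist 56 [84, 80, 84, 82, 85, 69, 48, 68, 74, 66, 94, 89, 89, 93, 87, 94, 95, 93]
top 38 [107, 105, 104, 104, 106, 100, 86, 77, 75, 74, 75, 82, 93, 100, 102, 104, 106, 105]
top 41 [107, 106, 107, 107, 105, 99, 88, 71, 62, 67, 75, 93, 106, 106, 106, 106, 105, 104]
top 44 [106, 106, 107, 107, 106, 101, 89, 78, 73, 70, 80, 93, 102, 107, 107, 107, 106, 106]
top 46 [106, 105, 105, 105, 105, 106, 98, 89, 87, 85, 91, 103, 107, 106, 105, 103, 103, 103]
top 50 [107, 113, 136, 156, 163, 161, 137, 103, 96, 99, 100, 98, 89, 82, 74, 66, 65, 65]
top 53 [117, 105, 107, 149, 175, 160, 133, 95, 72, 86, 100, 100, 100, 88, 74, 69, 67, 71]
top 56 [129, 133, 150, 167, 174, 169, 136, 100, 80, 67, 85, 102, 100, 95, 85, 77, 80, 85]
side [([293.8, 225.7], 24), ([292.3, 239.0], 52), ([297.7, 238.5], 52), ([310.7, 257.1], 38)] [311.1 255.7]
top [([294.1, 275.3], 101)] [319.1 269.8]
```

Pointer (−47.3) and mark (−48.0) agree within 1 mm, and the cap shows in the pocket. I'll settle and hand in.

Request:
{"method": "shift_gripper", "body": {
  "ticks": [
    {"aperture":0,"sy":0.5},
    {"aperture":0},
    {"aperture":0},
    {"aperture":0},
    {"aperture":0},
    {"aperture":0},
    {"aperture":0},
    {"aperture":0}
  ]
}}

```text
clock: 10.53
eef_pos: [515.2, -124.2, 50.8]
ee_rot: [-3.093, -0.53, 0.001]
ft_force: [-3.0, 9.2, 8.3]
finger_gap: 0.158
finger_force: 59.2
```

```bash
python3 -c "
from station import manip
print(manip.finish_job())"
```

```text
the job is handed in; nothing more can be done
None
```

The job is handed in (no verdict was returned): the lever was swung to its stop and sprang back, and the gripper is holding the slide with its pointer within about 1 mm of the mark and the cap in the pocket.

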